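# Take the torch from the fork rack and hold it slanting at a bottle's cap

## Task

Check the closure of the bottle that stands in the white spill tray: slide the inspection torch along its slot out of the open end of the fork rack, lift it away, and tip it to a slant about halfway between upright and level, tail up, lens down. Finish while still holding it in the gripper, raised and still, clear of everything, aimed at the middle of the top of that bottle's cap with the lens about 80 mm from it. Leave the brush and the scraper hanging in the rack, and do not touch the bottle with the torch or move it.

Things in the scene. Friction and masses are not known exactly. Their poses are not given: they have to be found in the camera images.
- torch: Dark metal torch, round about its z, about 110 g. Origin: centre of its flange's underside; +z to the tail. Flange: diameter 42, z 0 to 8 mm. Tail, the grip: diameter 28, z 8 to 57, button to 60 mm. Barrel below the flange: diameter 22. Head: diameter 40 at z -95 to -115, tapering to the barrel at -75. Starts upright in one of the rack's three slots (which varies), its flange on the fork plate.
- torch_lens (a point): Centre of the torch's lens, at (0, 0, -115 mm) in the torch's frame; the light goes along the torch's -z. The head around it (40 mm) hangs under the fork plate and is wider than the slot: slide the torch out before lifting it more than 50 mm.
- rack: Fixed steel fork rack. Origin under its centre on the table, z up. Fork plate: top at z 140, 8 thick, x -60 to 55, y -140 to 140 mm. Three slots 30 wide along x, at y -90, 0, 90, closed at x 20, open at x -60 (robot's side): tools leave along -x, clear of the plate when their axis is past x -85. Hung tools start at x -20 to 0, reach 60 mm above the plate. Rear posts at y +-125; base plate 8 high.
- brush: White bottle brush hung in another slot: flange like the torch's, origin under it; thin round white handle (14 mm) to 38 mm above, round bristle head (39 mm) below. To be left hanging.
- scraper: Scraper hung in another slot: flange like the torch's, origin under it; flat black handle (10 by 26 mm) to 40 mm above, flat steel blade below. To be left hanging.
- bottle: The bottle to check: amber glass, 68 mm in diameter, 130 mm high with its screw cap, 0.5 kg, loose, upright in the spill tray. Origin at the centre of its underside.
- cap (a point): Centre of the top of that bottle's cap: 130 mm above the bottle's origin.
- tray: White open spill tray, fixed, 150 by 150 mm, 22 mm high. Origin under its centre on the table. The bottle stands in it. Loose on the bench: a 150 mm amber and a 140 mm white bottle beyond rack and tray, a 70 mm jar to the right of the tray, two screw caps (16 mm high) nearer the robot; fixed crate, can, lids and large bottles up to 235 mm high along the back and sides.

How it is judged:
By the outcome, as a careful person would: the job done as asked, in the order asked, and still so for the second after the job is handed in, while the arm keeps its last pose, push and grip.
It also fails if it takes over 38 s, if anything falls off the work surface, if the arm or the gripper's body presses on something with over 40 N, if the wrist force passes 120 N, or if a joint passes its speed limit or range.

## Robot

A 7-joint arm with a two-finger parallel gripper is mounted at the origin on the work surface. World frame = base frame: x ahead of the robot, y to its left, z up, the work surface at z = 0. Lengths are in mm, angles in rad, forces in N, time in s.
With the tool pointing down it reaches from about 400 to 900 mm from the base axis. Payload 5.6 kg.
Tool frame: the origin (TCP) lies at the very end of the fingers, on their centre line; the grasp point (between the pads) lies 19 mm behind it; z points along the fingers, y is the direction in which the jaws open and shut (so a half turn about z gives the same grasp; the last joint's range is limited). The gripper opens to 92 mm and grips with 3 to 60 N. Pads are 20 mm wide; open, the fingers measure 128 mm over their backs; the gripper's body (75 mm by 189 mm) begins 69 mm behind the grasp point.
Start: joints at [-1.166, 0.468, -0.012, 1.603, 0.006, 1.071, -0.056], TCP at [281.481, 585.9, 179.892] pointing down, gripper open.
Joint ranges: [-2.53, 2.53], [-0.31, 2.02], [-1.57, 1.55], [0.28, 2.44], [-1.29, 4.43], [0.15, 1.84], [-2.92, 2.92]. Speed limits (rad/s): [2.57, 2.57, 3.14, 3.14, 3.14, 3.14, 3.14].

## Interface

Orientations are given as a unit quaternion [w, x, y, z].
In Python, from bench import status, eyes, close_job gives the robot as it stands.
- The arm moves only by the shell command python3 -m handwheel 'ROWS' [FORCE]. ROWS is JSON, a list of rows, each an object with "translation": the shift along the tool's x, y, z in mm, a list of three; "rotation": the turn, a rotation vector about the tool's x, y, z in rad, a list of three; "hand": the opening, from 0 (shut) to 1 (fully open). In form: [{"translation": [dx, dy, dz], "rotation": [ax, ay, az], "hand": hand}, ...]. A call has 1 to 20 rows; each row shifts and turns the pose as measured when the row begins, along the tool's axes as they then stand; what a row does not reach is not made up. A row lasts 1/12 s, in which the tool goes at most 41.7 mm and 7.16 degrees, less where a joint would pass 70% of its speed; a pose out of reach is approached as far as the arm can. A call is refused whole if a number of a shift passes 41.7 or a number of a turn 0.125, either way. A call with a gripper value outside its range is refused whole. The fingers move at their own pace and stop on an object; FORCE is the grip in N (left out, the last holds). Time passes only in rows, so rows that do not move let the fingers close. It gives the time, the measured TCP pose, the force and the opening at its end, in the units of the state.
- status.get_obs(): the state, without advancing time (a new reading comes with each control period).
- eyes.grab_frame(name): name is "side" or "top" or "wrist"; returns (picture, depth): 420x560x3 uint8, red, green, blue; 420x560 float32, mm along the optical axis (not along the pixel's ray), 0 where there is no reading.
- eyes.camera_info(name): a dict with "fx", "fy", "cx", "cy" (pixels), "R" (3x3) and "t" (3): a world point X has camera coordinates R X + t; the wrist camera has in their place "hand_eye" (4x4, takes a point from camera to tool coordinates, whose origin is the TCP and whose axes are the flange's). Camera axes: x right, y down, z forward; pixel columns grow to the right and rows downward; lengths in mm; the calibration is good to about 2 mm. A picture is of the moment at which its call begins: read the wrist's pose just before it. camera_info takes no time and is no camera call.
- close_job(): hands the job in, once; it reports no verdict.
The state is a dict: "time": time; "q": joint angles; "qd": joint speeds; "effort": joint torques, N m; "tool_pos": TCP position; "tcp_rot": TCP orientation; "force": force on the tool from outside, world axes, zero at the start; "moment": the same for the moment, N m; "grip_width": finger opening in mm.
Only numpy, scipy, OpenCV 4.12 (cv2) and the standard library are available. Lean on these libraries where they do the work, as an engineer would, in place of code of your own. Each camera call takes 0.05 s, during which the arm holds its last target.

## Working session

There is one attempt and no reset: what is moved stays moved. The work goes in short steps, Python scripts to look and compute and a shell command to move; the robot and the scene stay as the last step left them, time stands still between calls to the robot, and variables do not carry over. Pictures are saved under pics/ and viewed, and the job is handed in when it is done.

```bash
ls; mkdir -p pics; cat > h.py <<'E'
import numpy as np, cv2
from bench import status, eyes
def save(n,f):
    p,d=eyes.grab_frame(n); cv2.imwrite('pics/%s.png'%f,p[:,:,::-1]); np.save('pics/%s.npy'%f,d); return p,d
def w(n,u,v,d):
    c=eyes.camera_info(n);R=np.array(c['R']);t=np.array(c['t'])
    pc=np.array([(u-c['cx'])/c['fx'],(v-c['cy'])/c['fy'],1])*d
    return R.T@(pc-t)
def ray(n,u,v,z):
    a=w(n,u,v,0);b=w(n,u,v,1); return a+(b-a)*(z-a[2])/(b-a)[2]
E
python3 - <<'E'
from h import *
print(status.get_obs())
for n in('side','top'):
    save(n,n+'1'); c=eyes.camera_info(n); print(n,c, 'center',w(n,0,0,0))
E
```

```text
pics
{'time': 0.0, 'q': array([-1.16600094,  0.46833311, -0.01158257,  1.60357773,  0.00598754,
        1.07140198, -0.05632182]), 'qd': array([-2.26604104e-04, -7.80501006e-04, -2.46743702e-03, -3.88682978e-05,
        1.56993592e-04, -4.56158655e-04,  1.14736196e-03]), 'effort': array([ 6.83933777e-04, -5.20575106e+01, -1.16855736e-02, -2.43744385e+01,
       -5.65372116e-02,  1.71730091e-02,  1.55266011e-04]), 'tool_pos': array([281.24397584, 585.32149049, 178.9879706 ]), 'tcp_rot': array([-1.29198057e-04,  2.22085292e-01,  9.75026878e-01, -8.32954567e-04]), 'force': array([-5.07802700e-01,  4.69531788e-01,  3.50305463e-04]), 'moment': array([-0.01435128,  0.01544783, -0.03347818]), 'grip_width': 91.80252097935946}
side {'fx': 442.3316565300092, 'fy': 442.3316565300092, 'cx': 264.98776497611766, 'cy': 216.04813346943718, 'R': array([[ 0.90419532, -0.42708504,  0.00540394],
       [-0.36528537, -0.77979039, -0.5084226 ],
       [ 0.22135363,  0.45773935, -0.86109074]]), 't': array([-497.90233133,  262.98060983,  763.10938782])} center [ 377.34689441 -356.88208093  793.50234533]
top {'fx': 530.301012257942, 'fy': 530.301012257942, 'cx': 284.51052040692394, 'cy': 206.03135697110812, 'R': array([[ 0.00895781, -0.99952571, -0.02946387],
       [-0.996559  , -0.00649542, -0.08263153],
       [ 0.08240096,  0.03010268, -0.99614452]]), 't': array([  34.5914315 ,  574.2889425 , 1325.12509413])} center [ 462.81136948   -1.58454366 1368.48967742]
```

View pics/side1.png

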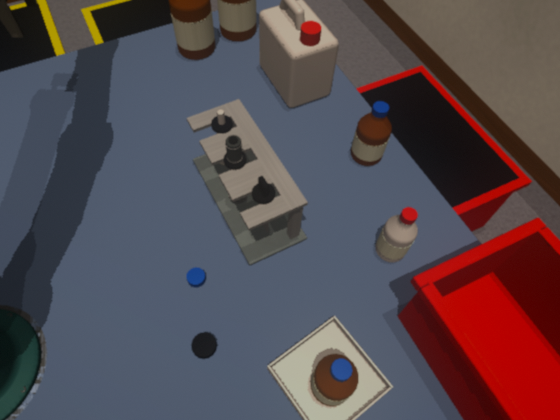

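View pics/top1.png

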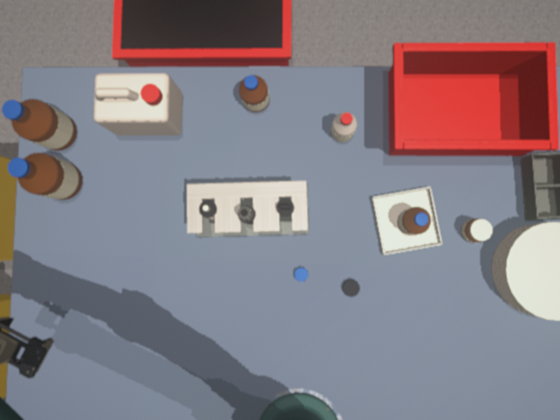

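The torch is in the middle slot: top view about (247,208), side view (234,150). The brush is to its left and the scraper to its right in the top view. The bottle's blue cap is at top (421,219) and side (341,370).

```bash
python3 - <<'E'
from h import *
t=cv2.imread('pics/top1.png');s=cv2.imread('pics/side1.png')
a=cv2.resize(t[170:245,180:315],None,fx=5,fy=5,interpolation=cv2.INTER_CUBIC);cv2.imwrite('pics/tz.png',a)
a=cv2.resize(s[90:270,170:320],None,fx=3.3,fy=3.3,interpolation=cv2.INTER_CUBIC);cv2.imwrite('pics/sz.png',a)
for n,im,roi in(('top',t,(370,180,445,255)),('side',s,(310,345,380,400))):
    hsv=cv2.cvtColor(im,cv2.COLOR_BGR2HSV);m=cv2.inRange(hsv,(100,150,90),(125,255,255))
    x0,y0,x1,y1=roi;k=np.zeros_like(m);k[y0:y1,x0:x1]=m[y0:y1,x0:x1]
    ct=max(cv2.findContours(k,0,2)[0],key=cv2.contourArea);e=cv2.fitEllipse(ct);M=cv2.moments(ct);u,v=M['m10']/M['m00'],M['m01']/M['m00']
    d=np.load('pics/%s1.npy'%n)
    dd=d[int(v)-3:int(v)+4,int(u)-3:int(u)+4]
    print(n,u,v,e,cv2.contourArea(ct),np.median(dd),w(n,u,v,np.median(dd)),ray(n,u,v,134))
# rack plate points by depth in top
d=np.load('pics/top1.npy')
for (u,v) in [(189,184),(306,183),(307,231),(188,232),(225,195),(265,195),(247,207),(247,213),(208,208),(286,205)]:
    print(u,v,d[v,u],w('top',u,v,d[v,u]).round(1))
E
```

```text
Traceback (most recent call last):
ValueError: max() iterable argument is empty
```

```bash
ls pics
```

```text
side1.npy
side1.png
sz.png
top1.npy
top1.png
tz.png
```

View pics/tz.png

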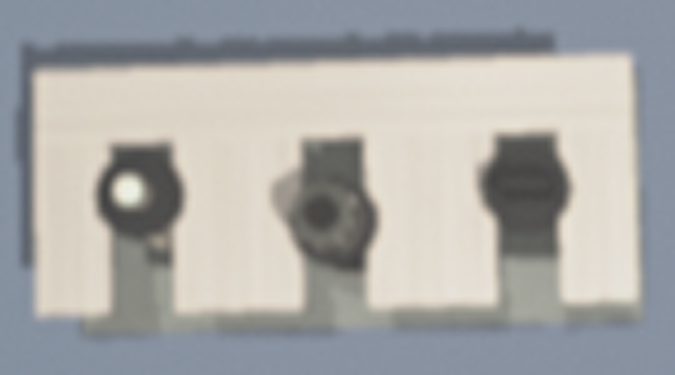

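View pics/sz.png

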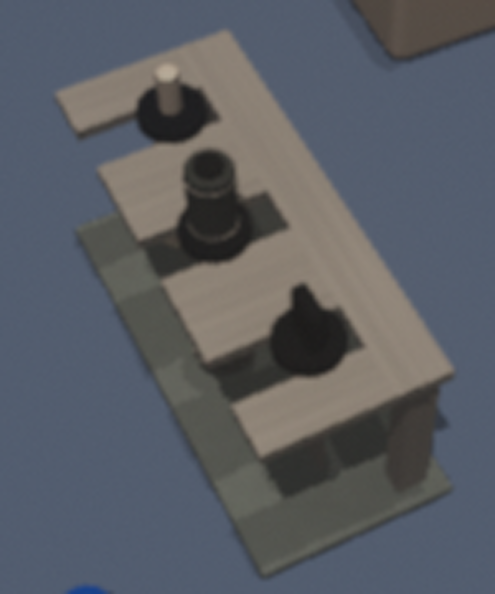

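The zoomed views confirm the torch is in the middle slot, its button at about (244,212) in the top image. I'll loosen the cap mask.

```bash
python3 - <<'E'
from h import *
t=cv2.imread('pics/top1.png');s=cv2.imread('pics/side1.png')
print(t[219,421],s[370,341])
for n,im,roi in(('top',t,(400,200,445,240)),('side',s,(310,345,380,400))):
    hsv=cv2.cvtColor(im,cv2.COLOR_BGR2HSV);m=cv2.inRange(hsv,(95,140,60),(130,255,255))
    x0,y0,x1,y1=roi;k=np.zeros_like(m);k[y0:y1,x0:x1]=m[y0:y1,x0:x1]
    ct=max(cv2.findContours(k,0,2)[0],key=cv2.contourArea);e=cv2.fitEllipse(ct);M=cv2.moments(ct);u,v=M['m10']/M['m00'],M['m01']/M['m00']
    d=np.load('pics/%s1.npy'%n)
    dd=d[int(v)-3:int(v)+4,int(u)-3:int(u)+4]
    print(n,u,v,e,cv2.boundingRect(ct),np.median(dd),w(n,u,v,np.median(dd)),ray(n,u,v,130))
d=np.load('pics/top1.npy')
for (u,v) in [(189,185),(304,183),(305,230),(189,231),(225,195),(265,195),(244,212),(247,213),(205,207),(286,205)]:
    print(u,v,d[v,u],w('top',u,v,d[v,u]).round(1))
d=np.load('pics/side1.npy')
for (u,v) in [(233,142),(235,143)]:
    print(u,v,d[v,u],w('side',u,v,d[v,u]).round(1))
# point cloud estimates
for n in('top','side'):
    d=np.load('pics/%s1.npy'%n);c=eyes.camera_info(n)
    V,U=np.mgrid[:420,:560];pc=np.stack([(U-c['cx'])/c['fx']*d,(V-c['cy'])/c['fy']*d,d],-1)
    P=(pc-np.array(c['t']))@np.array(c['R']);P[d==0]=np.nan
    X,Y,Z=P[...,0],P[...,1],P[...,2]
    print(n,'table z',np.nanmedian(Z[(abs(Z)<15)]))
    m=(X>430)&(X<620)&(Y>-60)&(Y<300)&(Z>125)&(Z<155)
    q=P[m];print('plate',len(q),np.median(q[:,2]))
    r=cv2.minAreaRect(q[:,:2].astype(np.float32));print('rect',r,cv2.boxPoints(r))
    m=(X>430)&(X<620)&(Y>-60)&(Y<300)&(Z>165)&(Z<215)
    lab=cv2.connectedComponents(m.astype(np.uint8))
    for i in range(1,lab[0]):
        q=P[lab[1]==i]
        if len(q)>8: hi=q[q[:,2]>q[:,2].max()-8]; print('tool',len(q),q.mean(0).round(1),q[:,2].max(),hi.mean(0).round(1),hi.min(0).round(1),hi.max(0).round(1))
    m=(X>430)&(X<620)&(Y>-360)&(Y<-180)&(Z>124)&(Z<138)
    q=P[m];print('cap',len(q),q.mean(0).round(1),q.min(0).round(1),q.max(0).round(1))
E
```

```text
[197 132  90] [142  77  42]
top 423.05031446540875 217.2578616352201 ((421.38653564453125, 218.80697631835938), (8.891658782958984, 9.375807762145996), 43.29574203491211) (417, 214, 10, 10) 1228.3888 [ 540.9908867  -285.53690947  133.23271801] [ 541.19548569 -286.28002443  130.        ]
side 341.06269113149847 369.1722731906218 ((341.090087890625, 369.1557922363281), (19.60184669494629, 21.43889808654785), 153.82693481445312) (331, 359, 21, 22) 636.9557 [ 536.84701147 -284.05082625  133.51147137] [ 537.69562941 -283.66332867  130.        ]
189 185 1246.6813 [612.8 260.7 137.3]
304 183 1237.9575 [618.8  -9.4 138.4]
305 230 1224.5239 [509.  -12.4 142.7]
189 231 1237.5808 [504.7 258.1 137.4]
225 195 1234.1267 [588.8 174.2 145.3]
265 195 1233.4833 [589.6  81.1 143.2]
244 212 1176.4474 [545.8 123.6 198.1]
247 213 1172.8501 [543.4 116.5 201.3]
205 207 1200.32 [557.9 214.4 177.9]
286 205 1196.2351 [563.7  31.1 177. ]
233 142 766.154 [543.7 117.5 198.7]
235 143 765.505 [546.  114.3 198.3]
top table z -0.038115691050759494
plate 4942 139.775877680199
rect ((561.8081665039062, 124.676681518554
[... 527 characters left out ...]
24.1] [ 551.  -266.3  138. ]
side table z -0.46381838792560487
plate 6331 139.46149772807613
rect ((561.6509399414062, 122.67395782470703), (115.83192443847656, 282.2606201171875), 1.867361307144165) [[499.16687  261.84207 ]
 [508.36462  -20.26864 ]
 [624.135    -16.494156]
 [614.93726  265.61655 ]]
tool 57 [555.  209.5 174.2] 179.00422356303662 [555.2 210.2 175.9] [549.6 204.1 171.2] [561.6 219.4 179. ]
tool 320 [542.2 116.1 188.5] 201.49066889159553 [543.7 120.2 197.3] [530.9 107.  193.9] [557.7 134.5 201.5]
tool 107 [559.1  29.7 176.2] 181.50460180636958 [559.8  30.7 178.3] [555.1  19.5 173.8] [565.2  43.8 181.5]
cap 394 [ 535.6 -284.6  133.2] [ 521.3 -299.2  124.2] [ 551.6 -268.9  137.3]
```

Both views agree. The rack yaw is about 1.9°, the plate centre about (561.7,123.7) at z 140, the torch axis about (544,123), and the cap about (537,-283,130). I'll turn and lift first, so the jaws line up with the slot.

```bash
cat >> h.py <<'E'
from scipy.spatial.transform import Rotation as Ro
def rot(o): q=o['tcp_rot']; return Ro.from_quat([q[1],q[2],q[3],q[0]])
def to(p,Rt=None):
    o=status.get_obs(); r=rot(o); print('t',o['time'],'pos',o['tool_pos'].round(1),'q',o['q'].round(2),'F',o['force'].round(1),'w',round(o['grip_width'],1))
    print('tool axes (cols)\n',r.as_matrix().round(3))
    d=r.inv().apply(np.array(p)-o['tool_pos']); print('tool delta',d.round(1),'norm',np.linalg.norm(d).round(1))
    if Rt is not None: print('rotvec',(r.inv()*Ro.from_matrix(Rt)).as_rotvec().round(4))
E
python3 -m handwheel '[{"translation":[0,0,-10],"rotation":[0,0,0.121],"hand":1},{"translation":[0,0,-10],"rotation":[0,0,0.121],"hand":1},{"translation":[0,0,-10],"rotation":[0,0,0.121],"hand":1},{"translation":[0,0,-10],"rotation":[0,0,0.121],"hand":1},{"translation":[0,0,-10],"rotation":[0,0,0.121],"hand":1},{"translation":[0,0,-10],"rotation":[0,0,0.121],"hand":1},{"translation":[0,0,-10],"rotation":[0,0,0.121],"hand":1},{"translation":[0,0,-10],"rotation":[0,0,0.121],"hand":1},{"translation":[0,0,-10],"rotation":[0,0,0.121],"hand":1}]' 40
python3 - <<'E'
from h import *
a=np.radians(1.9);c,s=np.cos(a),np.sin(a)
to([544,123,260],np.array([[-s,c,0],[c,s,0],[0,0,-1]]))  # cols: y_tool=(c,s,0), x_tool=(-s,c,0)
E
```

```text
time: 0.85
tool_pos: [279.4, 580.9, 264.3]
tcp_rot: [0.003, 0.707, 0.707, -0.009]
force: [-0.4, -0.3, -0.8]
grip_width: 91.9
t 0.85 pos [279.4 580.9 264.3] q [-1.33  0.4   0.22  1.52 -0.09  1.25 -1.1 ] F [-0.4 -0.3 -0.8] w 91.9
tool axes (cols)
 [[ 0.001  1.    -0.008]
 [ 1.    -0.001 -0.016]
 [-0.016 -0.008 -1.   ]]
tool delta [-457.6  265.1    9.7] norm 528.9
rotvec [-0.008   0.0163 -0.0341]
```

```bash

python3 -m handwheel '[{"translation":[-35.2,20.4,0.7],"rotation":[0,0,-0.003],"hand":1},{"translation":[-35.2,20.4,0.7],"rotation":[0,0,-0.003],"hand":1},{"translation":[-35.2,20.4,0.7],"rotation":[0,0,-0.003],"hand":1},{"translation":[-35.2,20.4,0.7],"rotation":[0,0,-0.003],"hand":1},{"translation":[-35.2,20.4,0.7],"rotation":[0,0,-0.003],"hand":1},{"translation":[-35.2,20.4,0.7],"rotation":[0,0,-0.003],"hand":1},{"translation":[-35.2,20.4,0.7],"rotation":[0,0,-0.003],"hand":1},{"translation":[-35.2,20.4,0.7],"rotation":[0,0,-0.003],"hand":1},{"translation":[-35.2,20.4,0.7],"rotation":[0,0,-0.003],"hand":1},{"translation":[-35.2,20.4,0.7],"rotation":[0,0,-0.003],"hand":1},{"translation":[-35.2,20.4,0.7],"rotation":[0,0,-0.003],"hand":1},{"translation":[-35.2,20.4,0.7],"rotation":[0,0,-0.003],"hand":1},{"translation":[0,0,0],"rotation":[0,0,0],"hand":1}]' 40
python3 - <<'E'
from h import *
a=np.radians(1.9);c,s=np.cos(a),np.sin(a)
to([544,123,260],np.array([[-s,c,0],[c,s,0],[0,0,-1]]))
save('wrist','w1')
print(eyes.camera_info('wrist'))
E
```

```text
time: 1.93
tool_pos: [531.8, 151.1, 256.5]
tcp_rot: [0.002, 0.692, 0.721, -0.01]
force: [0.3, -1.5, -0.4]
grip_width: 91.7
t 1.9333 pos [531.8 151.1 256.5] q [-0.73  0.25  0.47  1.77 -0.11  1.17 -0.19] F [ 0.3 -1.5 -0.4] w 91.7
tool axes (cols)
 [[-0.041  0.999 -0.011]
 [ 0.999  0.041 -0.017]
 [-0.016 -0.012 -1.   ]]
tool delta [-28.7  11.   -3.2] norm 30.9
rotvec [-0.012   0.0165  0.008 ]
{'fx': 348.85790420031117, 'fy': 348.85790420031117, 'cx': 281.7883760738898, 'cy': 209.83492813191936, 'hand_eye': array([[ 1.28721180e-03, -9.63181449e-01, -2.68849102e-01,
         7.56513237e+01],
       [ 9.99999161e-01,  1.27865467e-03,  2.06934896e-04,
        -2.44895093e-01],
       [ 1.44449307e-04, -2.68849142e-01,  9.63182287e-01,
        -2.05577931e+02],
       [ 0.00000000e+00,  0.00000000e+00,  0.00000000e+00,
         1.00000000e+00]])}
```

View pics/w1.png

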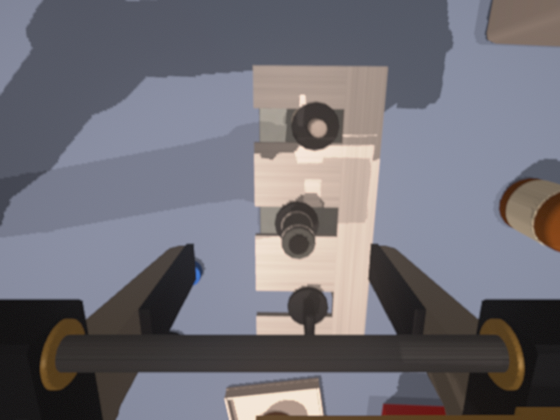

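The wrist view shows the torch between the brush and the scraper, with its button at about (298,243). I'll cast that ray onto z=200.

```bash
cat >> h.py <<'E'
def wray(u,v,z):
    o=status.get_obs(); c=eyes.camera_info('wrist');H=np.array(c['hand_eye']);r=rot(o)
    f=lambda d:o['tool_pos']+r.apply(H[:3,:3]@(np.array([(u-c['cx'])/c['fx'],(v-c['cy'])/c['fy'],1])*d)+H[:3,3])
    a,b=f(0),f(1);return a+(b-a)*(z-a[2])/(b-a)[2]
E
python3 - <<'E'
from h import *
for u,v,z in [(298,243,200),(297,223,148),(318,127,178),(308,306,148)]: print(wray(u,v,z).round(1))
im=cv2.imread('pics/w1.png');cv2.imwrite('pics/w1z.png',cv2.resize(im[170:350,230:370],None,fx=4,fy=3.3))
a=np.radians(1.9);c,s=np.cos(a),np.sin(a)
for x in(543.5,): to([x,123,256],np.array([[-s,c,0],[c,s,0],[0,0,-1]]))
E
```

```text
[543.2 129.5 200. ]
[543.9 128.9 148. ]
[554.4 219.4 178. ]
[560.2  40.7 148. ]
t 1.9833 pos [530.1 154.8 256.2] q [-0.74  0.25  0.46  1.77 -0.11  1.17 -0.2 ] F [ 0.2 -0.5  0.1] w 91.9
tool axes (cols)
 [[-0.044  0.999 -0.013]
 [ 0.999  0.044 -0.015]
 [-0.015 -0.014 -1.   ]]
tool delta [-32.3  12.    0.5] norm 34.5
rotvec [-0.0137  0.0146  0.0109]
```

View pics/w1z.png

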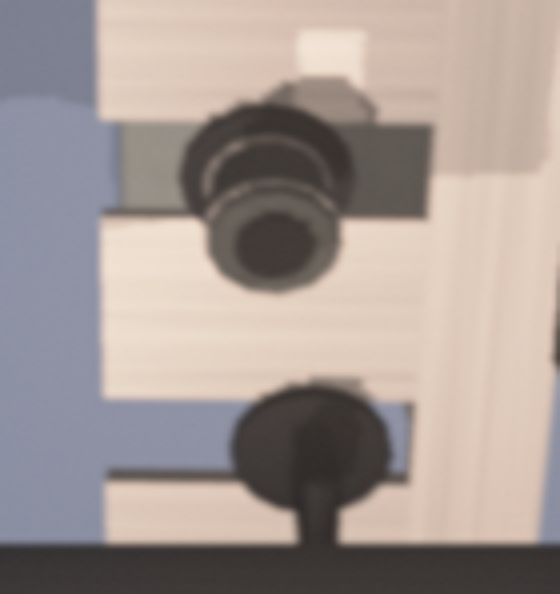

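```bash

python3 -m handwheel '[{"translation":[-16,6,0],"rotation":[-0.007,0.007,0.005],"hand":1},{"translation":[-15,6,0],"rotation":[-0.007,0.007,0.005],"hand":1},{"translation":[0,0,0],"rotation":[0,0,0],"hand":1},{"translation":[0,0,0],"rotation":[0,0,0],"hand":1}]' 40
python3 - <<'E'
from h import *
a=np.radians(1.9);c,s=np.cos(a),np.sin(a)
to([544,124,256],np.array([[-s,c,0],[c,s,0],[0,0,-1]]))
save('wrist','w2')
to([544,124,256],np.array([[-s,c,0],[c,s,0],[0,0,-1]]))
E
```

```text
time: 2.32
tool_pos: [541.3, 127.6, 254.6]
tcp_rot: [-0.002, 0.694, 0.72, -0.001]
force: [0.3, 0.4, 0.8]
grip_width: 92.2
t 2.3167 pos [541.3 127.6 254.6] q [-0.69  0.25  0.48  1.77 -0.12  1.16 -0.13] F [0.3 0.4 0.8] w 92.2
tool axes (cols)
 [[-0.037  0.999 -0.004]
 [ 0.999  0.037  0.001]
 [ 0.001 -0.003 -1.   ]]
tool delta [-3.7  2.5 -1.4] norm 4.7
rotvec [-0.0035 -0.0013  0.004 ]
t 2.3667 pos [541.3 127.6 254.6] q [-0.69  0.25  0.48  1.77 -0.12  1.16 -0.13] F [-0.2  0.2  0.3] w 92.0
tool axes (cols)
 [[-0.038  0.999 -0.003]
 [ 0.999  0.038  0.001]
 [ 0.001 -0.003 -1.   ]]
tool delta [-3.7  2.6 -1.4] norm 4.7
rotvec [-0.0034 -0.0011  0.0045]
```

View pics/w2.png

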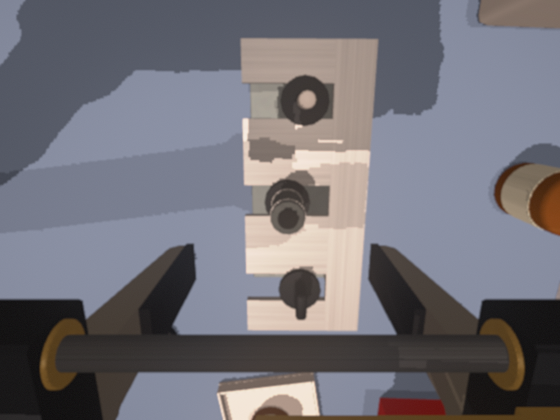

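The torch's button is now at about (288,217).

```bash
python3 - <<'E'
from h import *
for u,v,z in [(288,217,200),(287,194,148),(306,99,178),(300,288,148)]: print(wray(u,v,z).round(1))
E
```

```text
[545.9 125.1 200. ]
[545.4 131.5 148. ]
[556.2 214.  178. ]
[562.3  36.7 148. ]
```

```bash

python3 -m handwheel '[{"translation":[-2,2,10],"rotation":[-0.003,0,0.004],"hand":1},{"translation":[-1.5,1.7,25],"rotation":[0,0,0],"hand":1},{"translation":[0,0,25],"rotation":[0,0,0],"hand":1},{"translation":[0,0,20],"rotation":[0,0,0],"hand":1},{"translation":[0,0,0],"rotation":[0,0,0],"hand":1},{"translation":[0,0,0],"rotation":[0,0,0],"hand":1}]' 40
python3 - <<'E'
from h import *
a=np.radians(1.9);c,s=np.cos(a),np.sin(a)
to([545,124,153],np.array([[-s,c,0],[c,s,0],[0,0,-1]]))
save('side','s2');save('wrist','w3')
im=cv2.imread('pics/s2.png');cv2.imwrite('pics/s2z.png',cv2.resize(im[60:260,140:340],None,fx=3,fy=3))
E
```

```text
time: 2.87
tool_pos: [542.8, 134.1, 169.6]
tcp_rot: [-0.002, 0.691, 0.723, 0.001]
force: [0.1, -0.1, 1.1]
grip_width: 91.8
t 2.8667 pos [542.8 134.1 169.6] q [-0.67  0.34  0.46  1.86 -0.18  0.98 -0.09] F [ 0.1 -0.1  1.1] w 91.8
tool axes (cols)
 [[-0.046  0.999 -0.001]
 [ 0.999  0.046  0.004]
 [ 0.004 -0.    -1.   ]]
tool delta [-10.2   1.7  16.6] norm 19.6
rotvec [-0.0004 -0.0041  0.013 ]
```

View pics/s2z.png

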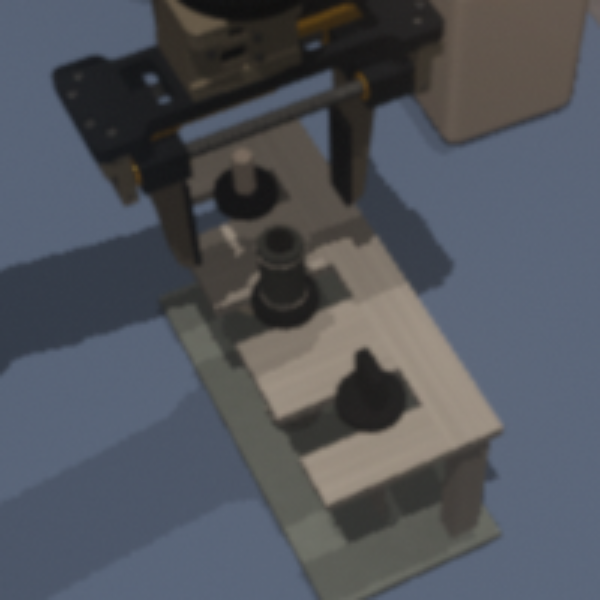

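View pics/w3.png

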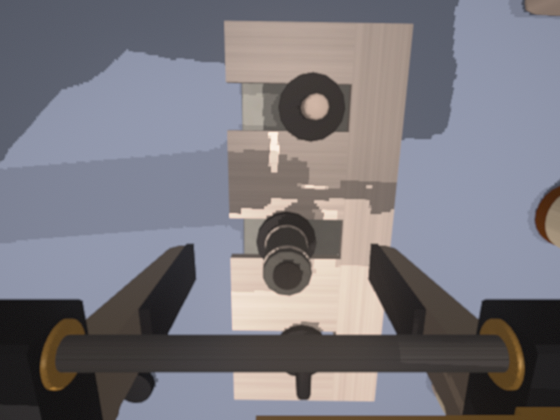

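The gripper's y drifted about 10 mm on the way down. In this wrist view the button is at (288,273), and in the side view the fingertips are at about (203,147) and (257,128). I'll cross-check these.

```bash
python3 - <<'E'
from h import *
for u,v,z in [(288,273,200),(286,240,148)]: print(wray(u,v,z).round(1))
print('side tips',ray('side',203,147,170),ray('side',257,128,170), 'torch top',ray('side',140+280/3,60+240/3,200))
E
```

```text
[547.  124.5 200. ]
[546.5 124.6 148. ]
side tips [498.1950896  152.54113964 170.        ] [605.20645966 152.32678352 170.        ] torch top [545.60559654 120.3084331  200.        ]
```

```bash
python3 - <<'E'
from h import *
c=eyes.camera_info('wrist');H=np.linalg.inv(np.array(c['hand_eye']))
for p in [(0,0,0),(0,-46,0),(-10,-46,0),(10,-46,0),(10,-46,-19),(10,46,0),(0,-64,-19)]:
    q=H@np.array([*p,1]);print(p,(c['fx']*q[0]/q[2]+c['cx']).round(),(c['fy']*q[1]/q[2]+c['cy']).round())
o=status.get_obs();r=rot(o)
c=eyes.camera_info('side')
for p in [(0,0,0),(-10,-46,0),(10,-46,0),(10,46,0),(-10,46,0)]:
    q=np.array(c['R'])@(o['tool_pos']+r.apply(p))+c['t'];print(p,(c['fx']*q[0]/q[2]+c['cx']).round(),(c['fy']*q[1]/q[2]+c['cy']).round())
d=np.load('pics/s2.npy')
for u,v in [(203,145),(200,138),(255,126),(196,120)]: print(u,v,w('side',u,v,d[v,u]).round(1))
E
```

```text
(0, 0, 0) 282.0 238.0
(0, -46, 0) 209.0 238.0
(-10, -46, 0) 209.0 253.0
(10, -46, 0) 208.0 223.0
(10, -46, -19) 201.0 233.0
(10, 46, 0) 356.0 223.0
(0, -64, -19) 170.0 249.0
(0, 0, 0) 230.0 146.0
(-10, -46, 0) 209.0 159.0
(10, -46, 0) 204.0 151.0
(10, 46, 0) 250.0 133.0
(-10, 46, 0) 255.0 140.0
203 145 [491.2 120.6 214.1]
200 138 [488.  119.1 235. ]
255 126 [589.  124.5 211. ]
196 120 [482.4  99.4 299.1]
```

```bash
python3 - <<'E'
from h import *
d=np.load('pics/w3.npy');c=eyes.camera_info('wrist');H=np.array(c['hand_eye'])
for u,v in [(190,250),(188,265),(180,285),(192,247),(373,250),(378,270),(160,320),(288,273),(316,107),(300,180)]:
    p=np.array([(u-c['cx'])/c['fx'],(v-c['cy'])/c['fy'],1])*d[v,u]; print(u,v,d[v,u],'tool',(H[:3,:3]@p+H[:3,3]).round(1))
im=cv2.imread('pics/w3.png');cv2.imwrite('pics/w3z.png',cv2.resize(im[210:400,40:240],None,fx=4,fy=3))
d=np.load('pics/s2.npy')
o=status.get_obs();r=rot(o)
for u,v in [(140+185/3,60+250/3),(140+175/3,60+200/3),(140+355/3,60+190/3),(140+280/3,80+60)]:
    print(u,v,'tool',r.inv().apply(w('side',u,v,d[int(v),int(u)])-o['tool_pos']).round(1))
E
```

```text
190 250 174.91534 tool [  9.2 -46.2 -42.5]
188 265 171.65263 tool [  3.3 -46.3 -47.6]
180 285 0.0 tool [ 7.570e+01 -2.000e-01 -2.056e+02]
192 247 180.21173 tool [  8.7 -46.6 -37.2]
373 250 175.06053 tool [  9.3  45.6 -42.4]
378 270 165.82024 tool [  3.6  45.6 -53.5]
160 320 131.26503 tool [  0.4 -46.  -90.3]
288 273 189.99039 tool [ -8.5   3.2 -31.8]
316 107 187.21724 tool [ 78.5  18.1 -10.4]
300 180 237.4569 tool [31.4 12.2 28.6]
201.66666666666666 143.33333333333331 tool [-10.4 -54.2 -48.3]
198.33333333333334 126.66666666666667 tool [-13.8 -55.7 -93.5]
258.3333333333333 123.33333333333334 tool [-11.8  51.6 -44.3]
233.33333333333331 140 tool [-12.8   2.1 -28.4]
```

View pics/w3z.png

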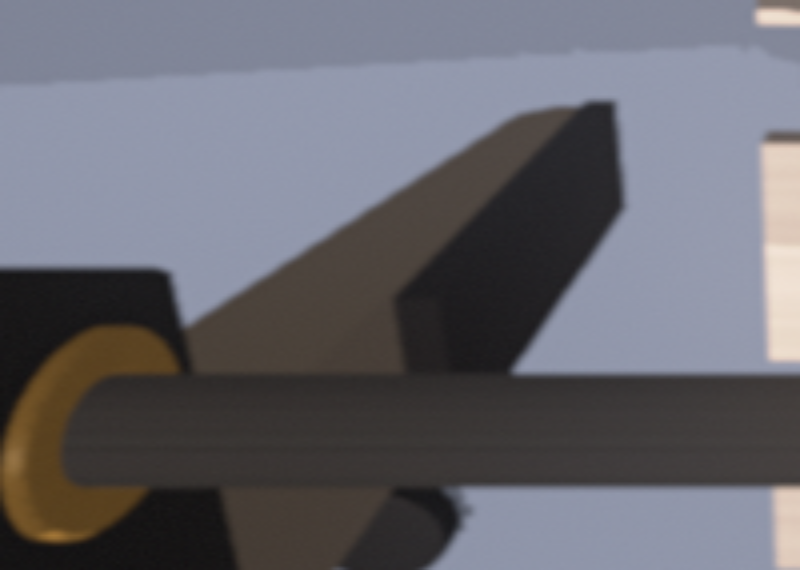

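The depth data from both cameras puts the visible fingertips about 37 mm above the reported TCP. The camera calibration itself checks out, with the plate reading 141 and the torch top 201. I need to know which is right before descending. I'll align first, then close at this height: visible tips at about 207 would miss the torch, while a real TCP at 170 would grip its 28 mm tail.

```bash

python3 -m handwheel '[{"translation":[-7,2,0],"rotation":[0,0,0.01],"hand":1},{"translation":[-5,2,0],"rotation":[0,0,0.003],"hand":1},{"translation":[0,0,0],"rotation":[0,0,0],"hand":1},{"translation":[0,0,0],"rotation":[0,0,0],"hand":1}]' 10
python3 - <<'E'
from h import *
to([546,124,153])
E
```

```text
time: 3.3
tool_pos: [550.8, 122.0, 174.4]
tcp_rot: [0.0, 0.696, 0.718, 0.005]
force: [-1.1, -0.4, -0.3]
grip_width: 92.1
t 3.3 pos [550.8 122.  174.4] q [-0.65  0.34  0.46  1.86 -0.19  0.98 -0.07] F [-1.1 -0.4 -0.3] w 92.1
tool axes (cols)
 [[-0.032  0.999  0.007]
 [ 0.999  0.032  0.007]
 [ 0.007  0.007 -1.   ]]
tool delta [ 2.  -4.9 21.4] norm 22.0
```

```bash

python3 -m handwheel '[{"translation":[1,-4,2],"rotation":[0,0,0],"hand":0.3},{"translation":[0,0,0],"rotation":[0,0,0],"hand":0.2},{"translation":[0,0,0],"rotation":[0,0,0],"hand":0.2},{"translation":[0,0,0],"rotation":[0,0,0],"hand":0.2},{"translation":[0,0,0],"rotation":[0,0,0],"hand":0.2}]' 5
python3 - <<'E'
from h import *
to([546,124,153])
save('side','s3');save('wrist','w4')
im=cv2.imread('pics/s3.png');cv2.imwrite('pics/s3z.png',cv2.resize(im[60:260,140:340],None,fx=3,fy=3))
d=np.load('pics/w4.npy');c=eyes.camera_info('wrist');H=np.array(c['hand_eye'])
E
```

```text
time: 3.72
tool_pos: [547.0, 122.8, 173.6]
tcp_rot: [0.0, 0.696, 0.718, 0.006]
force: [-1.4, -0.2, 0.2]
grip_width: 60.8
t 3.7167 pos [547.  122.8 173.6] q [-0.65  0.33  0.46  1.87 -0.18  0.98 -0.08] F [-1.4 -0.2  0.2] w 60.8
tool axes (cols)
 [[-0.031  0.999  0.009]
 [ 0.999  0.031  0.009]
 [ 0.008  0.01  -1.   ]]
tool delta [ 1.1 -1.2 20.6] norm 20.6
```

View pics/s3z.png

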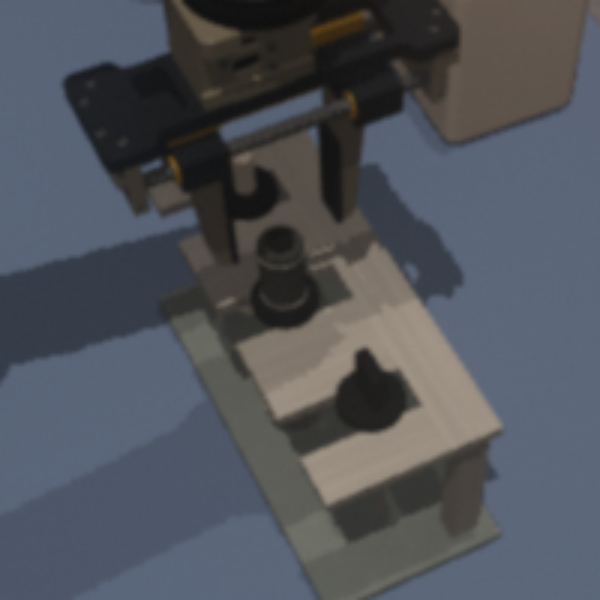

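View pics/w4.png

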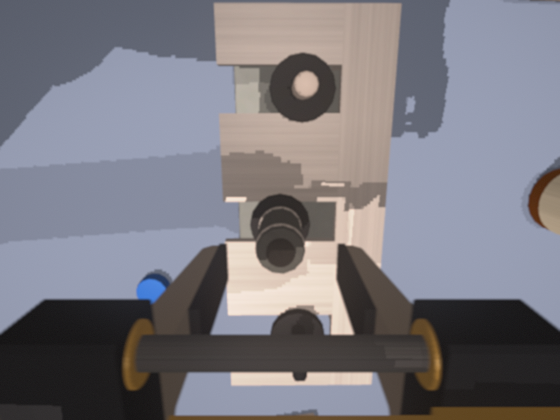

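```bash

python3 -m handwheel '[{"translation":[0,0,0],"rotation":[0,0,0],"hand":0.2},{"translation":[0,0,0],"rotation":[0,0,0],"hand":0.2},{"translation":[0,0,0],"rotation":[0,0,0],"hand":0.2},{"translation":[0,0,0],"rotation":[0,0,0],"hand":0.2},{"translation":[0,0,0],"rotation":[0,0,0],"hand":0.2},{"translation":[0,0,0],"rotation":[0,0,0],"hand":0.2}]' 5
python3 - <<'E'
from h import *
to([546,124,153])
save('wrist','w5')
E
```

```text
time: 4.32
tool_pos: [547.0, 122.9, 173.3]
tcp_rot: [0.0, 0.696, 0.718, 0.006]
force: [0.3, 0.5, -0.7]
grip_width: 18.4
t 4.3167 pos [547.  122.9 173.3] q [-0.65  0.33  0.46  1.87 -0.18  0.98 -0.08] F [ 0.3  0.5 -0.7] w 18.4
tool axes (cols)
 [[-0.032  0.999  0.009]
 [ 0.999  0.032  0.008]
 [ 0.008  0.009 -1.   ]]
tool delta [ 1.  -1.2 20.3] norm 20.4
```

View pics/w5.png

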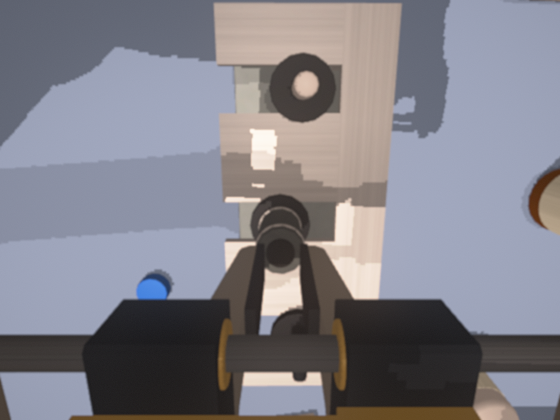

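The fingers closed to 18 mm without touching the torch. So the real tips are where the cameras show them, about 37 mm short of the reported TCP, and I'll trust the cameras. I'll open and measure the tip and rod geometry before descending.

```bash
python3 - <<'E'
from h import *
d=np.load('pics/w5.npy');c=eyes.camera_info('wrist');H=np.array(c['hand_eye'])
V,U=np.mgrid[:420,:560]
p=np.stack([(U-c['cx'])/c['fx']*d,(V-c['cy'])/c['fy']*d,d],-1)@H[:3,:3].T+H[:3,3]
for u,v in [(282,355),(282,340),(282,370),(160,310),(160,350),(160,400),(311,250),(311,260),(255,250),(255,270),(258,246),(308,246),(305,244),(281,252),(281,235)]:
    print(u,v,d[v,u],p[v,u].round(1))
m=(d>0)&(V>240)&(V<300)&(abs(p[...,1])<30)&(abs(p[...,0])<12)&((U<262)|(U>300))
print('max z finger',np.percentile(p[m][:,2],[50,90,97,99]))
m2=(d>0)&(abs(p[...,1])<14)&(abs(p[...,2]+27)<6);q=p[m2];print('torch top tool',q.mean(0),len(q))
m3=(d>0)&(p[...,2]>-95)&(p[...,2]<-60)&(abs(p[...,1])<9);print('between',m3.sum(), p[m3].mean(0) if m3.any() else '')
E
```

```text
282 355 75.577324 [ 2.510e+01 -1.000e-01 -1.412e+02]
282 340 0.0 [ 7.570e+01 -2.000e-01 -2.056e+02]
282 370 76.23707 [ 2.150e+01 -1.000e-01 -1.416e+02]
160 310 79.76198 [  32.1  -28.  -134.9]
160 350 67.77227 [  31.2  -23.8 -147.6]
160 400 71.51739 [  18.9  -25.1 -147.2]
311 250 174.15672 [  9.6  14.4 -43.2]
311 260 161.82077 [  9.8  13.4 -56. ]
255 250 172.1009 [ 10.3 -13.4 -45.1]
255 270 149.3426 [ 10.7 -11.6 -68.7]
258 246 177.23347 [ 10.3 -12.3 -39.8]
308 246 179.92326 [  9.4  13.3 -37.3]
305 244 180.9454 [ 10.   11.9 -36.1]
281 252 192.08391 [  1.7  -0.6 -26.8]
281 235 192.25949 [ 10.6  -0.6 -24.1]
max z finger [-73.49831523 -47.4372021  -39.1175968  -35.73241387]
torch top tool [  2.89144854  -0.80116063 -25.53527954] 1554
between 210 [  1.78266925   8.94293875 -77.38734512]
```

The tips are at tool z ≈ -36 and the body at about -135. The torch sits within 2–3 mm of centre. I'll open and then descend to TCP z ≈ 121, which puts the tips at about 157, watching the force.

```bash

python3 -m handwheel '[{"translation":[2,0,0],"rotation":[0.008,-0.008,0],"hand":0.85},{"translation":[0,0,0],"rotation":[0,0,0],"hand":0.85},{"translation":[0,0,0],"rotation":[0,0,0],"hand":0.85},{"translation":[0,0,0],"rotation":[0,0,0],"hand":0.85},{"translation":[0,0,0],"rotation":[0,0,0],"hand":0.85},{"translation":[0,0,0],"rotation":[0,0,0],"hand":0.85},{"translation":[-1,0,14],"rotation":[0,0,0],"hand":0.85},{"translation":[-1,0,14],"rotation":[0,0,0],"hand":0.85},{"translation":[0,0,0],"rotation":[0,0,0],"hand":0.85}]' 30
python3 - <<'E'
from h import *
a=np.radians(1.9);c,s=np.cos(a),np.sin(a)
to([546,124,121],np.array([[-s,c,0],[c,s,0],[0,0,-1]]))
E
```

```text
time: 5.12
tool_pos: [547.9, 123.6, 145.5]
tcp_rot: [0.001, 0.696, 0.718, 0.001]
force: [-0.7, -0.1, -1.7]
grip_width: 76.1
t 5.1167 pos [547.9 123.6 145.5] q [-0.65  0.37  0.45  1.88 -0.2   0.93 -0.07] F [-0.7 -0.1 -1.7] w 76.1
tool axes (cols)
 [[-0.032  0.999  0.003]
 [ 0.999  0.032  0.   ]
 [ 0.     0.003 -1.   ]]
tool delta [ 0.5 -2.  24.5] norm 24.6
rotvec [ 0.0028 -0.0001 -0.0009]
```

```bash

python3 -m handwheel '[{"translation":[0,-2,11],"rotation":[0,0,0],"hand":0.85},{"translation":[-1,0,11],"rotation":[0,0,0],"hand":0.85},{"translation":[0,0,2],"rotation":[0,0,0],"hand":0.85},{"translation":[0,0,0],"rotation":[0,0,0],"hand":0.85}]' 30
python3 - <<'E'
from h import *
a=np.radians(1.9);c,s=np.cos(a),np.sin(a)
to([546,124,121],np.array([[-s,c,0],[c,s,0],[0,0,-1]]))
save('side','s4');save('wrist','w6')
im=cv2.imread('pics/s4.png');cv2.imwrite('pics/s4z.png',cv2.resize(im[60:260,140:340],None,fx=3,fy=3))
E
```

```text
time: 5.45
tool_pos: [546.1, 122.5, 120.1]
tcp_rot: [0.001, 0.696, 0.718, 0.001]
force: [-0.4, -0.6, 0.1]
grip_width: 78.0
t 5.45 pos [546.1 122.5 120.1] q [-0.63  0.4   0.44  1.91 -0.22  0.88 -0.05] F [-0.4 -0.6  0.1] w 78.0
tool axes (cols)
 [[-0.032  0.999  0.003]
 [ 0.999  0.032  0.   ]
 [ 0.     0.003 -1.   ]]
tool delta [ 1.5 -0.1 -0.9] norm 1.8
rotvec [ 0.0032 -0.0003 -0.0012]
```

View pics/s4z.png

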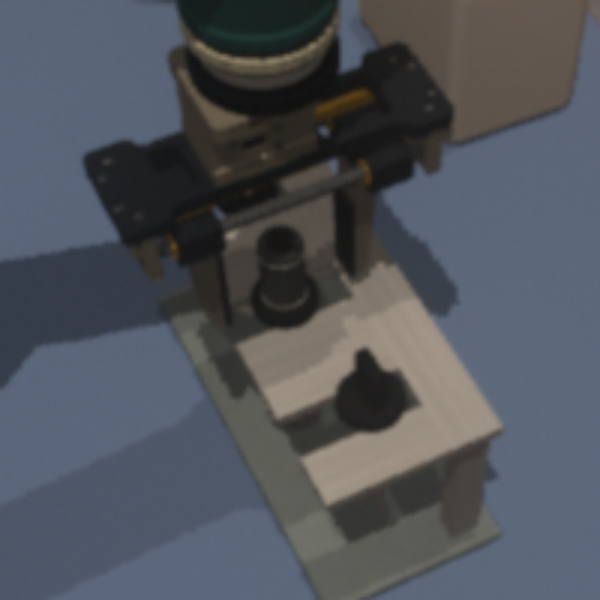

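View pics/w6.png

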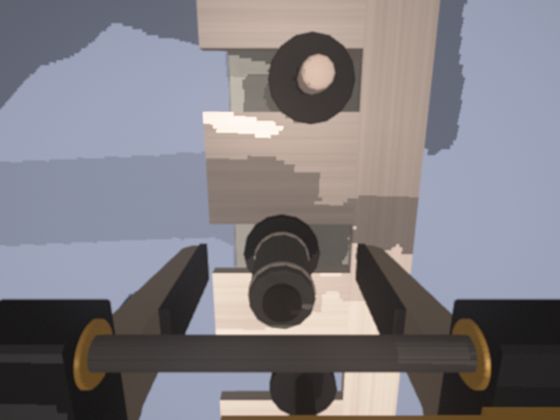

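TCP z is now 120, below the plate top, with no contact force, which confirms the shorter fingers. They straddle the torch tail, so I'll close.

```bash

python3 -m handwheel '[{"translation":[1,0,0],"rotation":[0,0,0],"hand":0},{"translation":[0,0,0],"rotation":[0,0,0],"hand":0},{"translation":[0,0,0],"rotation":[0,0,0],"hand":0},{"translation":[0,0,0],"rotation":[0,0,0],"hand":0},{"translation":[0,0,0],"rotation":[0,0,0],"hand":0},{"translation":[0,0,0],"rotation":[0,0,0],"hand":0},{"translation":[0,0,0],"rotation":[0,0,0],"hand":0},{"translation":[0,0,0],"rotation":[0,0,0],"hand":0},{"translation":[0,0,0],"rotation":[0,0,0],"hand":0},{"translation":[0,0,0],"rotation":[0,0,0],"hand":0}]' 40
python3 - <<'E'
from h import *
to([451,120.5,122])
save('wrist','w7')
E
```

```text
time: 6.38
tool_pos: [548.0, 124.3, 122.8]
tcp_rot: [0.002, 0.696, 0.718, 0.004]
force: [-0.4, -0.2, 0.2]
grip_width: 27.5
t 6.3833 pos [548.  124.3 122.8] q [-0.64  0.4   0.44  1.9  -0.22  0.88 -0.05] F [-0.4 -0.2  0.2] w 27.5
tool axes (cols)
 [[-0.032  0.999  0.008]
 [ 0.999  0.032  0.002]
 [ 0.002  0.008 -1.   ]]
tool delta [ -0.7 -97.1   0.1] norm 97.1
```

View pics/w7.png

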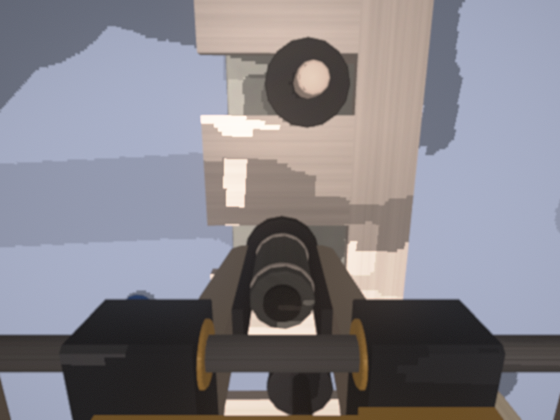

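Gripped at 27.5 mm with no load. I'll lift a few millimetres and start sliding along the slot.

```bash

python3 -m handwheel '[{"translation":[0,0,-4],"rotation":[0,0,0],"hand":0},{"translation":[0,0,-4],"rotation":[0.004,0,0],"hand":0},{"translation":[0,0,0],"rotation":[0,0,0],"hand":0},{"translation":[0,-8,0],"rotation":[0,0,0],"hand":0},{"translation":[0,-12,0],"rotation":[0,0,0],"hand":0},{"translation":[0,-12,0],"rotation":[0,0,0],"hand":0},{"translation":[0,0,0],"rotation":[0,0,0],"hand":0}]'
python3 - <<'E'
from h import *
to([440,120.5,130])
E
```

```text
time: 7.02
tool_pos: [513.1, 122.5, 130.8]
tcp_rot: [0.0, 0.696, 0.718, 0.001]
force: [0.3, -0.7, -1.5]
grip_width: 27.4
t 7.0167 pos [513.1 122.5 130.8] q [-0.67  0.33  0.45  1.97 -0.19  0.87 -0.09] F [ 0.3 -0.7 -1.5] w 27.4
tool axes (cols)
 [[-0.032  0.999  0.001]
 [ 1.     0.032  0.001]
 [ 0.001  0.001 -1.   ]]
tool delta [  0.3 -73.2   0.7] norm 73.2
```

```bash

python3 -m handwheel '[{"translation":[0,-12,0],"rotation":[0,0,0],"hand":0},{"translation":[0,-15,0],"rotation":[0,0,0],"hand":0},{"translation":[0,-15,0],"rotation":[0,0,0],"hand":0},{"translation":[0,-15,0],"rotation":[0,0,0],"hand":0},{"translation":[0,-12,0],"rotation":[0,0,0],"hand":0},{"translation":[0,-6,0],"rotation":[0,0,0],"hand":0},{"translation":[0,0,0],"rotation":[0,0,0],"hand":0}]'
python3 - <<'E'
from h import *
to([440,0,350])
save('side','s5')
E
```

```text
time: 7.6
tool_pos: [435.7, 120.2, 131.0]
tcp_rot: [0.001, 0.696, 0.718, 0.002]
force: [0.6, -0.1, -1.0]
grip_width: 27.3
t 7.6 pos [435.7 120.2 131. ] q [-0.75  0.2   0.46  2.14 -0.12  0.82 -0.19] F [ 0.6 -0.1 -1. ] w 27.3
tool axes (cols)
 [[-0.032  0.999  0.004]
 [ 0.999  0.032  0.002]
 [ 0.002  0.004 -1.   ]]
tool delta [-119.8    1.3 -219.2] norm 249.8
```

View pics/s5.png

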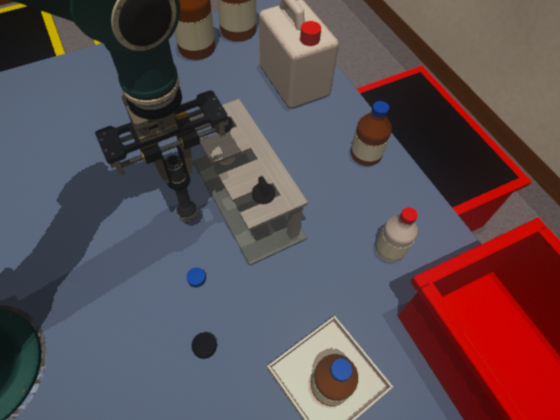

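The torch is out of the rack and upright in the grip, at side view (180,190), and the brush and scraper are still hanging. I'll lift straight up first, with a firmer grip.

```bash

python3 -m handwheel '[{"translation":[0,0,-20],"rotation":[0,0,0],"hand":0},{"translation":[0,0,-30],"rotation":[0,0,0],"hand":0},{"translation":[0,0,-35],"rotation":[0,0,0],"hand":0},{"translation":[0,0,-35],"rotation":[0,0,0],"hand":0},{"translation":[-15,4,-30],"rotation":[0,0,0],"hand":0},{"translation":[-25,8,-25],"rotation":[0,0,0],"hand":0},{"translation":[-33,10,-15],"rotation":[0,0,0],"hand":0},{"translation":[-33,10,-10],"rotation":[0,0,0],"hand":0},{"translation":[-33,10,0],"rotation":[0,0,0],"hand":0},{"translation":[-33,10,0],"rotation":[0,0,0],"hand":0},{"translation":[-25,8,0],"rotation":[0,0,0],"hand":0},{"translation":[-10,4,0],"rotation":[0,0,0],"hand":0},{"translation":[0,0,0],"rotation":[0,0,0],"hand":0}]' 55
python3 - <<'E'
from h import *
to([500,-100,330])
E
```

```text
time: 8.73
tool_pos: [520.3, -96.2, 348.2]
tcp_rot: [0.01, 0.695, 0.719, 0.006]
force: [-0.5, -0.3, -1.3]
grip_width: 27.3
t 8.7333 pos [520.3 -96.2 348.2] q [-0.53  0.11  0.72  1.73 -0.07  1.31  0.24] F [-0.5 -0.3 -1.3] w 27.3
tool axes (cols)
 [[-0.034  0.999  0.022]
 [ 0.999  0.034 -0.005]
 [-0.006  0.022 -1.   ]]
tool delta [ -3.  -20.8  17.8] norm 27.5
```

```bash

python3 -m handwheel '[{"translation":[0,0,0],"rotation":[0,-0.1,0],"hand":0},{"translation":[0,0,0],"rotation":[0,-0.1,0],"hand":0},{"translation":[0,0,0],"rotation":[0,-0.1,0],"hand":0},{"translation":[0,0,0],"rotation":[0,-0.1,0],"hand":0},{"translation":[0,0,0],"rotation":[0,0,0],"hand":0}]'
python3 - <<'E'
from h import *
s=2**-.5
to([537,-157,256],np.array([[0,1,0],[s,0,-s],[-s,0,-s]]))
E
```

```text
time: 9.15
tool_pos: [523.2, -98.6, 350.1]
tcp_rot: [0.161, 0.685, 0.698, -0.136]
force: [-0.4, 1.2, -2.0]
grip_width: 27.1
t 9.15 pos [523.2 -98.6 350.1] q [-0.73  0.11  0.63  1.79  0.38  1.29 -0.2 ] F [-0.4  1.2 -2. ] w 27.1
tool axes (cols)
 [[-0.01   0.999  0.038]
 [ 0.912  0.025 -0.41 ]
 [-0.411  0.03  -0.911]]
tool delta [-14.7   9.6 110.2] norm 111.6
rotvec [ 0.0391 -0.362   0.0036]
```

```bash

python3 -m handwheel '[{"translation":[0,0,0],"rotation":[0.01,-0.1,0],"hand":0},{"translation":[0,0,0],"rotation":[0.01,-0.1,0],"hand":0},{"translation":[0,0,0],"rotation":[0.01,-0.1,0],"hand":0},{"translation":[0,0,0],"rotation":[0.01,-0.06,0],"hand":0},{"translation":[0,0,0],"rotation":[0,0,0],"hand":0},{"translation":[0,0,0],"rotation":[0,0,0],"hand":0}]'
python3 - <<'E'
from h import *
s=2**-.5
to([537,-157,256],np.array([[0,1,0],[s,0,-s],[-s,0,-s]]))
save('wrist','w8'); save('side','s6'); save('top','t6')
E
```

```text
time: 9.65
tool_pos: [524.5, -95.8, 350.7]
tcp_rot: [0.268, 0.653, 0.655, -0.269]
force: [-0.1, -0.2, -0.7]
grip_width: 27.2
t 9.65 pos [524.5 -95.8 350.7] q [-0.85  0.25  0.6   1.81  0.62  1.4  -0.45] F [-0.1 -0.2 -0.7] w 27.2
tool axes (cols)
 [[-0.002  1.     0.   ]
 [ 0.711  0.002 -0.703]
 [-0.703 -0.002 -0.711]]
tool delta [ 23.   12.5 110.4] norm 113.4
rotvec [ 0.     -0.0059  0.0023]
```

View pics/w8.png

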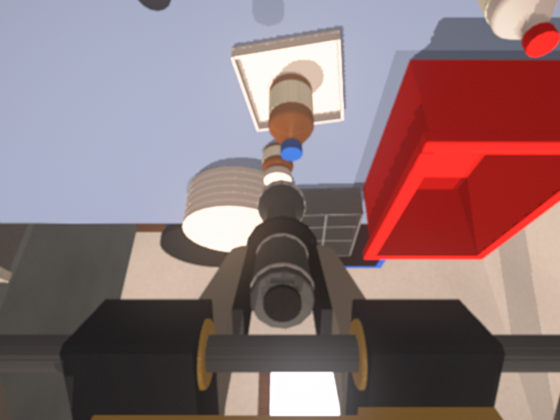

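View pics/s6.png

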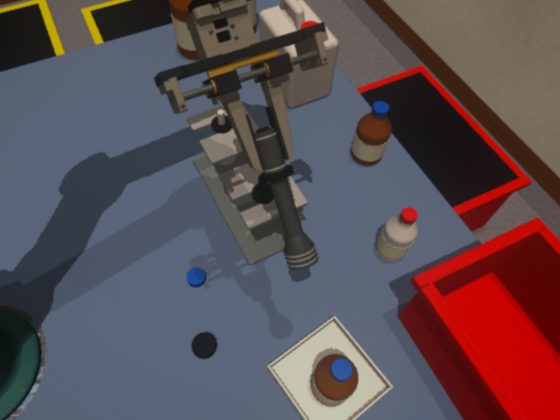

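View pics/t6.png

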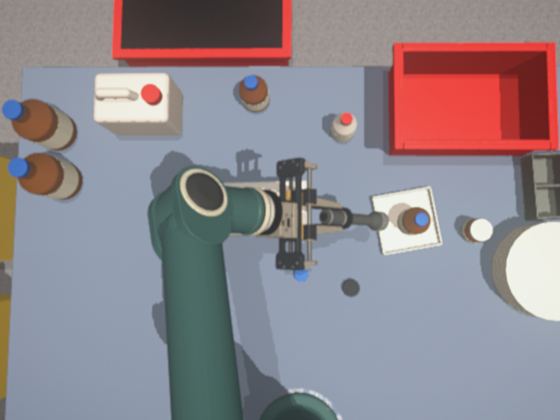

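The tilt is at 45° and the torch is aligned with the gripper. Next I'll measure the torch in the tool frame from the side and wrist depth, plus the cap as seen by the wrist camera at (291,148).

```bash
cat >> h.py <<'E'
def cloud(n,f,o):
    d=np.load('pics/%s.npy'%f);c=eyes.camera_info(n)
    V,U=np.mgrid[:420,:560];p=np.stack([(U-c['cx'])/c['fx']*d,(V-c['cy'])/c['fy']*d,d],-1)
    r=rot(o)
    if n=='wrist':
        H=np.array(c['hand_eye']);t=p@H[:3,:3].T+H[:3,3]; X=t@r.as_matrix().T+o['tool_pos']
    else:
        X=(p-np.array(c['t']))@np.array(c['R']); t=(X-o['tool_pos'])@r.as_matrix()
    t[d==0]=np.nan;X[d==0]=np.nan
    return t,X
def torch(n,f,o,tz=(-90,120,10)):
    t,X=cloud(n,f,o)
    # direction to camera known by normals: fit circle per slice
    for z in np.arange(*tz):
        m=(abs(t[...,2]-z-tz[2]/2)<tz[2]/2)&(np.hypot(t[...,0],t[...,1])<35)
        q=t[m]
        if len(q)>25:
            A=np.c_[2*q[:,:2],np.ones(len(q))];s=np.linalg.lstsq(A,(q[:,:2]**2).sum(1),rcond=None)[0]
            R=np.sqrt(max(0,s[2]+s[0]**2+s[1]**2));print(n,'z',z,len(q),'c',s[:2].round(1),'R',R.round(1),'xr',np.percentile(q[:,0],[1,99]).round(1),'yr',np.percentile(q[:,1],[1,99]).round(1))
E
python3 - <<'E'
from h import *
o=status.get_obs()
for n,f in(('side','s6'),('wrist','w8'),('top','t6')): torch(n,f,o)
t,X=cloud('side','s6',o)
m=(np.hypot(t[...,0],t[...,1])<30)&(t[...,2]<140)&(t[...,2]>60);print('side max z',np.percentile(t[m][:,2],[90,97,99.5]))
m=(np.hypot(t[...,0],t[...,1])>17)&(np.hypot(t[...,0],t[...,1])<24)&(abs(t[...,2]+10)<20);print('flange z',np.percentile(t[m][:,2],[2,10,50,90,98]))
t,X=cloud('wrist','w8',o); im=cv2.imread('pics/w8.png')
hsv=cv2.cvtColor(im,cv2.COLOR_BGR2HSV);m=cv2.inRange(hsv,(100,160,90),(125,255,255));m[:,:270]=0;m[:,312:]=0;m[:130]=0;m[170:]=0
q=X[m>0];print('cap cloud',len(q),np.nanmean(q,0),np.nanmin(q,0),np.nanmax(q,0)); ys,xs=np.where(m>0);print(xs.mean(),ys.mean(),wray(xs.mean(),ys.mean(),124))
E
```

```text
side z -90 335 c [-2.6 -2.9] R 23.5 xr [-11.2  10. ] yr [-31.8  28.7]
side z -80 456 c [-2. -3.] R 19.9 xr [-13.9   9.6] yr [-30.8  27.4]
side z -70 443 c [16.4 -1.7] R 31.1 xr [-14.1   6.6] yr [-29.9  26.5]
side z -60 436 c [16.3 -1.4] R 30.5 xr [-14.2   6.7] yr [-29.1  26. ]
side z -50 405 c [15.8 -1.4] R 29.8 xr [-14.1   6.1] yr [-28.2  25. ]
side z -40 298 c [10.6 -1. ] R 24.4 xr [-14.6   3.9] yr [-27.2  24. ]
side z -30 310 c [-3.  -2.1] R 15.5 xr [-21.1   9.6] yr [-21.8  17.5]
side z -20 163 c [-8.6 -4.3] R 11.7 xr [-20.9   1.9] yr [-21.5  15.7]
side z -10 148 c [-0.5 -1.4] R 10.1 xr [-12.    0.5] yr [-12.1   8.9]
side z 0 152 c [-0.5 -1.4] R 10.3 xr [-11.7   2.2] yr [-12.3   8.3]
side z 10 146 c [-0.7 -1.5] R 10.1 xr [-11.7   0.2] yr [-12.4   8.1]
side z 20 140 c [-0.6 -1.6] R 10.1 xr [-11.8   1.8] yr [-12.3   7.8]
side z 30 141 c [-0.3 -1.6] R 10.3 xr [-11.6   1.1] yr [-12.6   8.2]
side z 40 139 c [-0.5 -1.6] R 10.2 xr [-12.2   1.7] yr [-12.4   7.9]
side z 50 144 c [ 0.2 -1.6] R 10.8 xr [-11.7   1.5] yr [-12.7   8.4]
side z 60 215 c [-1.2 -2.1] R 12.8 xr [-15.8   4. ] yr [-16
[... 2177 characters left out ...]
-11.5   8.4]
top z 50 43 c [-1.3 -1.5] R 10.3 xr [-13.6   2.1] yr [-12.9   8.9]
top z 60 80 c [-0.3 -1.8] R 13.7 xr [-16.3   4.5] yr [-17.   13.7]
top z 70 111 c [-0.3 -1.6] R 17.6 xr [-19.7   5.1] yr [-20.2  18.2]
top z 80 61 c [-0.1 -2. ] R 19.6 xr [-21.1   1.6] yr [-21.9  16.4]
top z 90 39 c [ 0.2 -1.9] R 19.4 xr [-20.1  -0.8] yr [-21.7  15.3]
side max z [94.02413541 97.10560773 98.28121191]
flange z [-24.76678313 -24.50041923 -21.32090393 -17.63699343 -16.93358774]
cap cloud 185 [ 537.54360019 -282.11856716  135.58796241] [ 524.95456823 -296.14894282  134.26366569] [ 550.17605337 -270.01159842  136.89352132]
291.03783783783786 153.2972972972973 [ 538.04476029 -296.36929828  124.        ]
```

The torch axis sits at tool (-0.6,-1.4) and the lens at tool z ≈ 98, straight in the grip. All three views put the cap top at about (537,-283,133.5), which fits 130 mm plus the tray floor. Now the approach.

```bash

python3 -m handwheel '[{"translation":[7,5,15],"rotation":[0,0,0],"hand":0},{"translation":[7,5,20],"rotation":[0,0,0],"hand":0},{"translation":[6,4,20],"rotation":[0,0,0],"hand":0},{"translation":[0,0,18],"rotation":[0,0,0],"hand":0},{"translation":[0,0,12],"rotation":[0,0,0],"hand":0},{"translation":[0,0,0],"rotation":[0,0,0],"hand":0},{"translation":[0,0,0],"rotation":[0,0,0],"hand":0}]'
python3 - <<'E'
from h import *
s=2**-.5
to([538.4,-157.5,259.7],np.array([[0,1,0],[s,0,-s],[-s,0,-s]]))
E
```

```text
time: 10.38
tool_pos: [539.9, -150.6, 279.9]
tcp_rot: [0.266, 0.663, 0.65, -0.259]
force: [0.0, -0.0, -1.2]
grip_width: 26.9
t 10.3833 pos [ 539.9 -150.6  279.9] q [-0.75  0.33  0.62  1.89  0.61  1.19 -0.46] F [ 0.  -0.  -1.2] w 26.9
tool axes (cols)
 [[ 0.022  1.     0.002]
 [ 0.724 -0.014 -0.689]
 [-0.689  0.016 -0.725]]
tool delta [ 8.9 -1.7 19.4] norm 21.4
rotvec [ 0.0016 -0.025  -0.0215]
```

```bash

python3 -m handwheel '[{"translation":[4,-1,8],"rotation":[0,-0.012,-0.01],"hand":0},{"translation":[4,0,7],"rotation":[0,-0.012,-0.01],"hand":0},{"translation":[1,0,4],"rotation":[0,0,0],"hand":0},{"translation":[0,0,0],"rotation":[0,0,0],"hand":0},{"translation":[0,0,0],"rotation":[0,0,0],"hand":0}]'
cat > chk.py <<'E'
from h import *
import sys
o=status.get_obs();r=rot(o);k=sys.argv[1]
s=2**-.5
to([538.4,-157.5,259.7],np.array([[0,1,0],[s,0,-s],[-s,0,-s]]))
for n in('side','wrist','top'): save(n,n+k); torch(n,n+k,o,(20,100,20))
for n in('side','wrist','top'):
    t,X=cloud(n,n+k,o)
    im=cv2.imread('pics/%s.png'%(n+k));hsv=cv2.cvtColor(im,cv2.COLOR_BGR2HSV)
    m=(hsv[...,0]>95)&(hsv[...,0]<130)&(hsv[...,1]>120)&(abs(X[...,0]-537)<30)&(abs(X[...,1]+283)<30)&(X[...,2]>129)
    q=X[m]; q=q[q[:,2]>np.median(q[:,2])-2] if len(q) else q
    if len(q): 
        c=(np.percentile(q,2,0)+np.percentile(q,98,0))/2; print(n,'cap',len(q),c.round(1),'in tool',r.inv().apply(c-o['tool_pos']).round(1), q.min(0).round(0),q.max(0).round(0))
E
python3 chk.py 7
```

```text
time: 10.8
tool_pos: [540.5, -156.8, 260.3]
tcp_rot: [0.272, 0.654, 0.654, -0.267]
force: [0.0, -0.5, -0.7]
grip_width: 27.4
t 10.8 pos [ 540.5 -156.8  260.3] q [-0.75  0.36  0.62  1.91  0.63  1.14 -0.48] F [ 0.  -0.5 -0.7] w 27.4
tool axes (cols)
 [[ 0.003  1.     0.006]
 [ 0.709  0.002 -0.705]
 [-0.705  0.006 -0.709]]
tool delta [-0.  -2.1  0.9] norm 2.3
rotvec [ 0.0056 -0.003  -0.0027]
side z 20 221 c [-2.5 -1.9] R 10.0 xr [-13.7  -1.1] yr [-12.6   8. ]
side z 40 224 c [-2.2 -1.8] R 10.3 xr [-13.7  -0.7] yr [-12.8   8.4]
side z 60 436 c [-4.5 -2.6] R 14.2 xr [-22.2   3.6] yr [-20.8  15.9]
side z 80 354 c [-1.8 -1.8] R 19.5 xr [-22.5   3.5] yr [-21.7  16.3]
wrist z 20 194 c [-0.8 -0.7] R 10.9 xr [ 3.4 10.3] yr [-10.7   8.9]
wrist z 40 241 c [-1.3 -0.9] R 11.4 xr [-1.5 10.7] yr [-12.4  10.5]
wrist z 60 936 c [-0.3 -1. ] R 16.3 xr [-10.6  18.9] yr [-20.6  18.7]
wrist z 80 123 c [-1.2 -1. ] R 20.2 xr [ 6.4 19.5] yr [-19.7  17.6]
top z 20 56 c [-1.8 -1.7] R 9.5 xr [-12.2  -3.9] yr [-11.1   8.4]
top z 40 66 c [-2.2 -1.5] R 9.8 xr [-15.5  -0.5] yr [-12.9   9.8]
top z 60 163 c [-2.  -2.1] R 15.7 xr [-21.1  10.4] yr [-20.6  17.4]
top z 80 85 c [-0.5 -1.5] R 19.6 xr [-21.6   0. ] yr [-21.7  18.3]
side cap 344 [ 536.6 -283.9  134. ] in tool [ -1.1  -5.  179.2] [ 522. -299.  132.] [ 552. -269.  137.]
wrist cap 165 [ 537.4 -274.1  133.9] in tool [  6.   -4.1 172.3] [ 523. -284.  132.] [ 552. -266.  136.]
top cap 83 [ 536.9 -279.7  135.4] in tool [  0.9  -4.6 175.2] [ 525. -292.  132.] [ 548. -266.  139.]
```

Only the tool-y aim is off, by about 3 mm (cap at -4.6, axis at about -1.4). The wrist and top views of the cap are partly hidden by the torch head. I'll correct it and settle.

```bash

python3 -m handwheel '[{"translation":[0,-3,0],"rotation":[0,0,0],"hand":0},{"translation":[0,0,0],"rotation":[0,0,0],"hand":0},{"translation":[0,0,0],"rotation":[0,0,0],"hand":0},{"translation":[0,0,0],"rotation":[0,0,0],"hand":0}]'
python3 chk.py 8; python3 -c "
from h import *
print(abs(status.get_obs()['qd']).max())"
```

```text
time: 11.28
tool_pos: [537.8, -156.5, 261.3]
tcp_rot: [0.272, 0.654, 0.654, -0.266]
force: [-0.5, 0.2, -1.3]
grip_width: 26.9
t 11.2833 pos [ 537.8 -156.5  261.3] q [-0.75  0.35  0.62  1.92  0.64  1.14 -0.48] F [-0.5  0.2 -1.3] w 26.9
tool axes (cols)
 [[ 0.004  1.     0.007]
 [ 0.71   0.002 -0.704]
 [-0.704  0.008 -0.71 ]]
tool delta [0.4 0.6 1.8] norm 2.0
rotvec [ 0.0073 -0.0039 -0.0038]
side z 20 226 c [-1.9 -1.7] R 10.3 xr [-13.4   0.6] yr [-12.5   8. ]
side z 40 220 c [-2.  -1.8] R 10.3 xr [-13.4   0.6] yr [-12.8   8.5]
side z 60 441 c [-4.5 -2.7] R 14.1 xr [-21.5   3.5] yr [-20.9  15.2]
side z 80 353 c [-1.8 -1.8] R 19.5 xr [-22.5   0.8] yr [-21.9  16. ]
wrist z 20 195 c [-0.9 -0.7] R 10.9 xr [ 3.  10.2] yr [-10.5   8.9]
wrist z 40 247 c [-1.4 -0.8] R 11.5 xr [-2.7 10.7] yr [-12.5  10.5]
wrist z 60 938 c [-0.3 -1. ] R 16.4 xr [-10.4  18.8] yr [-20.6  18.4]
wrist z 80 120 c [-1.1 -1. ] R 20.2 xr [ 6.3 19.4] yr [-19.7  16.7]
top z 20 60 c [-0.9 -1.4] R 10.2 xr [-12.5   0.3] yr [-12.3   8.9]
top z 40 62 c [-2.1 -2.2] R 9.6 xr [-13.   -0.3] yr [-13.5   7.7]
top z 60 170 c [-1.5 -2.1] R 15.8 xr [-19.    7.6] yr [-21.6  17.8]
top z 80 85 c [ 0.1 -1.6] R 19.8 xr [-20.8  -0.3] yr [-21.2  16.7]
side cap 341 [ 536.6 -283.8  134. ] in tool [ -0.7  -2.5 180. ] [ 522. -299.  132.] [ 551. -269.  137.]
wrist cap 163 [ 537.8 -273.7  133.9] in tool [  6.5  -1.3 172.9] [ 524. -283.  132.] [ 552. -266.  136.]
top cap 77 [ 537.4 -281.   134.7] in tool [  0.8  -1.7 177.6] [ 525. -294.  132.] [ 551. -269.  138.]
0.0027543019743962475
```

View pics/side8.png

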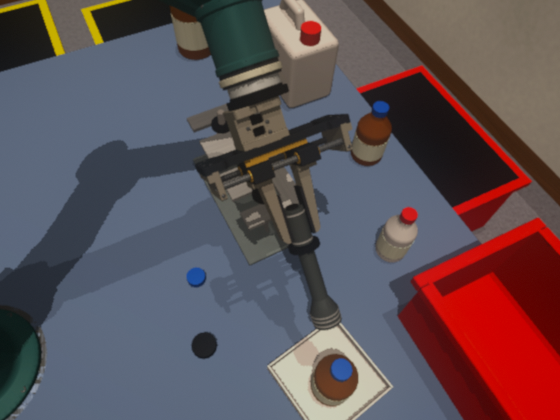

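View pics/wrist8.png

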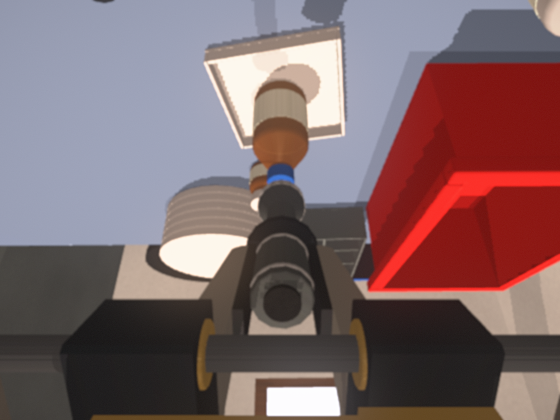

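View pics/top8.png

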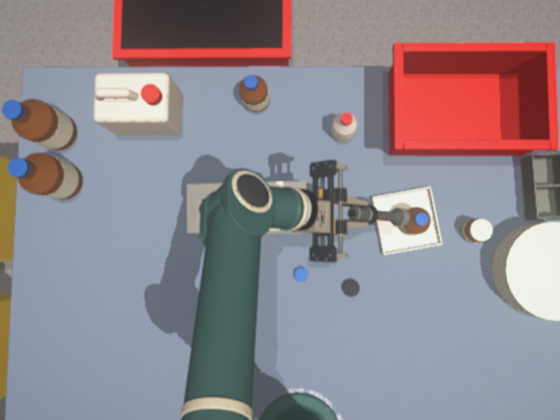

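```bash
python3 -c "
from bench import close_job,status
o=status.get_obs();print(o['time'],o['tool_pos'],o['grip_width'],abs(o['qd']).max())
print(close_job())"
```

```text
11.4333 [ 537.83985799 -156.55623068  261.22540337] 27.253988578741435 0.0027543019743962475
the job is handed in; nothing more can be done
None
```

I slid the torch out of the open end of the middle slot, lifted it clear and tipped it to about 45°, tail up and lens down. I handed the job in at 11.4 s with the torch still in the gripper at 55 N, opening about 27 mm.

**Final checks:**
- **Aim:** the torch axis passes within about 1–2 mm of the middle of the bottle's cap, with the lens about 81 mm from it.
- **Steadiness and contact:** the arm was still, and the outside force stayed around 1–2 N in every reading. The bottle's cap was where I first measured it, to within about a millimetre.
- **Brush and scraper:** both were still hanging in the picture taken after the torch was lifted and tipped. I did not re-check them at the end because the arm hid the rack.

**What disagreed:**
- **Fingertips:** they sit about 36 mm short of the reported TCP. Both cameras showed it, and a trial close above the torch missed it as predicted. I planned the grasp from the cameras instead.
- **Cap height:** it measured about 134 mm above the table rather than 130, which fits the bottle standing on the tray floor. I aimed at the measured height.
- **Cap position:** in the last wrist and top pictures the torch head partly hid the cap, so its position there rests mainly on the side view. The top view agreed to about 3 mm, and the wrist view to about 2 mm by its visible edge.

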